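Sort glass rod ends by colour at the lampworking bench

ROBOT

A 7-joint arm with a two-finger parallel gripper is mounted at the origin on the work surface. World frame = base frame: x ahead of the robot, y to its left, z up, the work surface at z = 0. Lengths are in m, angles in rad, forces in N, time in s.
With the tool pointing down it reaches from about 0.425 to 1.025 m from the base axis. Payload 3.6 kg.
Tool frame: the origin (TCP) lies at the very end of the fingers, on their centre line; the grasp point (between the pads) lies 19 mm behind it; z points along the fingers, y is the line along which they close (so a half turn about z gives the same grasp; the last joint's range is limited). The gripper opens to 85 mm and grips with 20 to 120 N. Pads are 22 mm wide; open, the fingers measure 114 mm over their backs; the gripper's body (76 mm by 85 mm) begins 54 mm behind the grasp point. The pads swing forward as they close: fully open they stand 13 mm farther back than shut.
Start: joints at [1.155, 0.591, 0.048, 1.609, -0.033, 0.943, -0.034], TCP at [0.23, -0.688, 0.231] pointing down, gripper open.
Joint ranges: [-2.69, 2.69], [-0.47, 2.24], [-1.27, 1.36], [0.19, 2.51], [-1.53, 4.68], [0.08, 2.07], [-3.09, 3.09]. Speed limits (rad/s): [2.57, 2.57, 3.14, 3.14, 3.14, 3.14, 3.14].

INTERFACE

Orientations are given as a unit quaternion [w, x, y, z].
In Python, from bench import r gives the robot as it stands.
- The arm moves only by the tool carry_out, never from a script. Its argument "deltas" is a list of rows, each a list of 2 entries, a list of its own where there are three numbers: the shift along the tool's x, y, z in units of 30 mm (1.0 is 30 mm), then the turn, a rotation vector about the tool's x, y, z in rad. A call has 1 to 8 rows; each row shifts and turns the commanded pose from where the row before left it, along the tool's axes as they then stand; what a row does not reach is not made up. A row lasts 1/8 s, in which the tool goes at most 62.5 mm and 10.7 degrees, less where a joint would pass 70% of its speed; a pose out of reach is approached as far as the arm can. A call is refused whole if a number of a shift passes 1 or a number of a turn 0.188, either way. A call with a gripper value outside its range is refused whole. "fingers" is the closure in counts, from 0 (fully open) to 255 (shut), set as the call begins (left out, the last holds). The fingers move at their own pace and stop on an object; "grip_force" is the grip in N (left out, the last holds). Time passes only in rows, so rows that do not move let the fingers close. It gives the time, the measured TCP pose, the force, the opening and the grip force at its end, in the units of the state.
- r.observe(): the state, without advancing time (a new reading comes with each control period).
- r.read_camera(name): name is "side" or "top" or "wrist"; returns a dict with "color" (480x640x3 uint8, blue, green, red), "intrinsics" (3x3 intrinsics, pixels), "extrinsics" (4x4, takes a point from camera to world coordinates). Camera axes: x right, y up, looking along -z (the intrinsics and any distortion apply to the point x, -y, -z); pixel columns grow to the right and rows downward; lengths in m; the calibration is good to about 2 mm. A picture is of the moment at which its call begins. There is no depth.
- r.sign_off(): hands the job in; it is judged then, once.
The state is a dict: "clock": time; "joints": joint angles; "joint_vel": joint speeds; "joint_torque": joint torques, N m; "ee_pos": TCP position; "orientation": TCP orientation; "contact_force": force on the tool from outside, world axes, zero at the start; "ft_torque": the same for the moment, N m; "grip_width": finger opening in m; "finger_force": force on a finger pad.
Only numpy, scipy, OpenCV 4.12 (cv2) and the standard library are available. Lean on these libraries where they do the work, as an engineer would, in place of code of your own. Each camera call takes 0.05 s, during which the arm holds its last target. There are 200 camera calls.

TASK

Sort the five loose glass rod ends on the bench into the trays of their own colour: lay each one flat on the bottom of its tray, lengthwise, with two of a colour side by side and not on top of one another. They are glass, so set them down rather than drop them, and leave the finished amber bauble standing where it is.

Things in the scene. Friction and masses are not known exactly. Their poses are not given: they have to be found in the camera images.
- blue_rod_1_center (a point): Cobalt blue glass rod end, a round bar 18 mm in diameter and 110 mm long, about 65 g, lying flat on the bench. This point is its centre, 9 mm above what it lies on; its x axis runs along the rod (either end may come first: the ends are alike). Narrow flats keep it from rolling. There are two of this colour.
- blue_rod_2_center (a point): Cobalt blue glass rod end, a round bar 18 mm in diameter and 110 mm long, about 65 g, lying flat on the bench. This point is its centre, 9 mm above what it lies on; its x axis runs along the rod (either end may come first: the ends are alike). Narrow flats keep it from rolling. There are two of this colour.
- red_rod_1_center (a point): Red glass rod end, a round bar 18 mm in diameter and 110 mm long, about 65 g, lying flat on the bench. This point is its centre, 9 mm above what it lies on; its x axis runs along the rod (either end may come first: the ends are alike). Narrow flats keep it from rolling. There are two of this colour.
- red_rod_2_center (a point): Red glass rod end, a round bar 18 mm in diameter and 110 mm long, about 65 g, lying flat on the bench. This point is its centre, 9 mm above what it lies on; its x axis runs along the rod (either end may come first: the ends are alike). Narrow flats keep it from rolling. There are two of this colour.
- green_rod_center (a point): Green glass rod end, a round bar 18 mm in diameter and 110 mm long, about 65 g, lying flat on the bench. This point is its centre, 9 mm above what it lies on; its x axis runs along the rod (either end may come first: the ends are alike). Narrow flats keep it from rolling. The only one of this colour.
- blue_tray: Fixed low open plywood tray with a grey lining for blue rod ends, told by the blue plate (34 by 110 mm) sloping down outside its far (+x) end. Outside 158 mm long (tray x), 128 mm wide (tray y), 20 mm high; walls and floor 4 mm thick. Origin: centre of the underside, on the bench; x runs lengthwise towards the plate, z up. A rod end lying on the tray's floor has its centre 13 mm above the origin.
- red_tray: Fixed low open plywood tray with a grey lining for red rod ends, told by the red plate (34 by 110 mm) sloping down outside its far (+x) end. Outside 158 mm long (tray x), 128 mm wide (tray y), 20 mm high; walls and floor 4 mm thick. Origin: centre of the underside, on the bench; x runs lengthwise towards the plate, z up. A rod end lying on the tray's floor has its centre 13 mm above the origin.
- green_tray: Fixed low open plywood tray with a grey lining for green rod ends, told by the green plate (34 by 110 mm) sloping down outside its far (+x) end. Outside 158 mm long (tray x), 128 mm wide (tray y), 20 mm high; walls and floor 4 mm thick. Origin: centre of the underside, on the bench; x runs lengthwise towards the plate, z up. A rod end lying on the tray's floor has its centre 13 mm above the origin.
- bauble_center (a point): Finished amber glass bauble standing on its own foot among the rod ends; not to be disturbed. Ball 40 mm in diameter on a foot 38 mm in diameter, 58 mm tall in all with its small brass cap. This point is on its axis, 29 mm above the bench; z is up its axis.
Mind the look-alikes: they are no part of the job. Leave any black or yellow look-alike of the part that bears red_rod_2_center alone. Leave any grey look-alike of the part that bears blue_rod_2_center alone.

How it is judged:
By the outcome, as a careful person would: the job done as asked, in the order asked, and still so for the second after the job is handed in, with the robot touching nothing.
It also fails if it takes over 120 s, if anything falls off the work surface, if the arm or the gripper's body presses on something with over 40 N, if the wrist force passes 120 N, or if a joint passes its speed limit or range.

## Working session

There is one attempt and no reset: what is moved stays moved. The work goes in short steps, Python scripts to look and compute and a tool call to move; the robot and the scene stay as the last step left them, time stands still between calls to the robot, and variables do not carry over. Pictures are saved under pics/ and viewed, at most 14 in all, crops included, and the job is handed in when it is done.

Besides the shell and the picture viewer there is one more tool, called after "Call:" as name(argument=value, ...), one argument or row to a line, values as JSON. carry_out: Moves the arm, as the interface text tells. Its arguments: {"type":"object","properties":{"deltas":{"type":"array","items":{"type":"array"}},"fingers":{"type":"number"},"grip_force":{"type":"number"}},"required":["deltas"]}

```bash
mkdir -p pics; ls; python3 - <<'E'
from bench import r
import cv2,numpy as np
np.set_printoptions(precision=4,suppress=True)
s=r.observe();print(s)
for n in("top","side"):
    c=r.read_camera(n);cv2.imwrite(f"pics/{n}0.png",c["color"]);print(n,c["intrinsics"],c["extrinsics"],c.keys())
E
```

```text
pics
{'clock': 0.0, 'joints': array([ 1.1545,  0.5921,  0.0483,  1.6099, -0.0333,  0.9427, -0.0337]), 'joint_vel': array([ 0.0003,  0.0008, -0.0004, -0.0004, -0.0006,  0.0007, -0.0008]), 'joint_torque': array([ -0.0009, -54.8688,   1.5463, -19.8122,   0.0093,   0.0087,
         0.    ]), 'ee_pos': array([ 0.2297, -0.6867,  0.2301]), 'orientation': array([-0.0011,  0.987 ,  0.1607, -0.0002]), 'contact_force': array([ 0.5578, -0.451 ,  0.6419]), 'ft_torque': array([0.0206, 0.0117, 0.0012]), 'finger_force': 0.0, 'grip_width': 0.08543012347556181}
top [[592.1364   0.     327.5283]
 [  0.     592.1364 241.2427]
 [  0.       0.       1.    ]] [[ 0.0025  0.9944 -0.1058  0.3249]
 [-0.9998  0.0002 -0.0219 -0.0018]
 [-0.0217  0.1058  0.9941  1.4118]
 [ 0.      0.      0.      1.    ]] dict_keys(['color', 'intrinsics', 'extrinsics'])
side [[436.0231   0.     318.0375]
 [  0.     436.0231 237.1403]
 [  0.       0.       1.    ]] [[ 0.8971  0.3182 -0.3065  0.125 ]
 [-0.4414  0.6737 -0.5927 -0.6215]
 [ 0.0178  0.667   0.7448  0.8841]
 [ 0.      0.      0.      1.    ]] dict_keys(['color', 'intrinsics', 'extrinsics'])
```

View pics/top0.png

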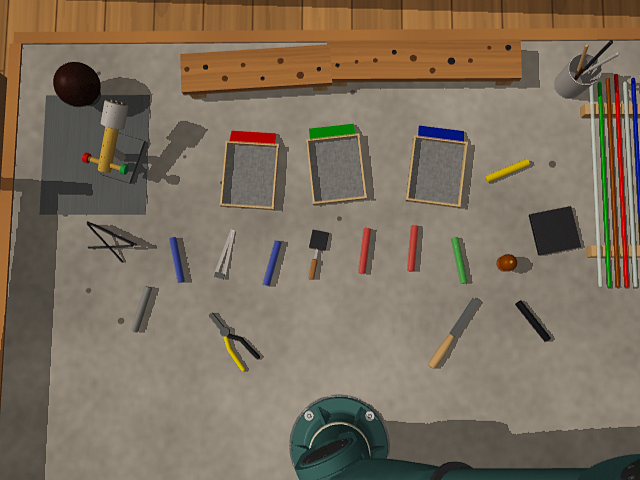

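View pics/side0.png

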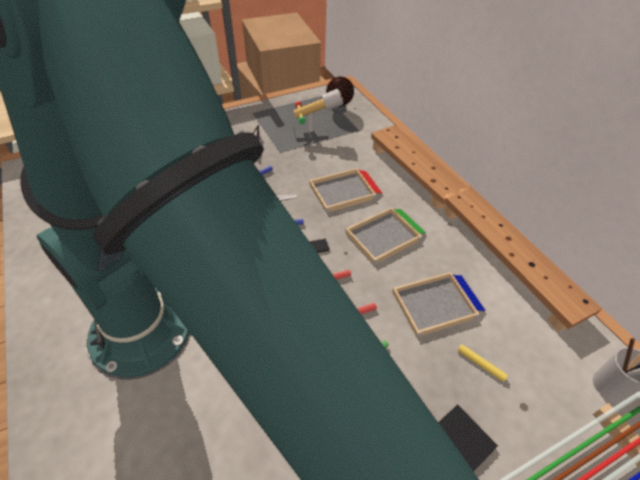

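Top image: rods at about blue (178,260) and (272,263), red (367,251) and (414,248), green (460,260). The bauble is at (507,262). Trays are red (251,175), green (338,170) and blue (438,172).

```bash
cat > h.py <<'E'
from bench import r
import cv2,numpy as np
from scipy.spatial.transform import Rotation as R
np.set_printoptions(precision=4,suppress=True)
def ray(c,uv,z):
    K,E=c["intrinsics"],c["extrinsics"]
    uv=np.atleast_2d(uv).astype(float)
    d=np.c_[(uv[:,0]-K[0,2])/K[0,0],-(uv[:,1]-K[1,2])/K[1,1],-np.ones(len(uv))]@E[:3,:3].T
    return E[:3,3]+d*((z-E[2,3])/d[:,2])[:,None]
def project(c,P):
    E=c["extrinsics"];p=(np.atleast_2d(P)-E[:3,3])@E[:3,:3];K=c["intrinsics"]
    return np.c_[K[0,2]+K[0,0]*p[:,0]/-p[:,2],K[1,2]-K[1,1]*p[:,1]/-p[:,2]]
def mask(img,col):
    h,s,v=cv2.split(cv2.cvtColor(img,cv2.COLOR_BGR2HSV))
    lo,hi={"blue":(105,130),"green":(50,75),"red":(174,186),"wood":(12,26)}[col]
    hh=np.where(h<10,h.astype(int)+180,h) if col=="red" else h
    return ((hh>=lo)&(hh<=hi)&(s>(70 if col=="wood" else 110))&(v>50)).astype(np.uint8)*255
def rects(c,col,z,amin=80,box=None):
    m=mask(c["color"],col)
    if box: 
        b=np.zeros_like(m);b[box[1]:box[3],box[0]:box[2]]=1;m*=b
    out=[]
    for k in cv2.findContours(m,cv2.RETR_EXTERNAL,cv2.CHAIN_APPROX_NONE)[0]:
        if cv2.contourArea(k)<amin: continue
        w=ray(c,k[:,0]+0.0,z)[:,:2]
        (cx,cy),(a,b),_=q=cv2.minAreaRect((w*1000).astype(np.float32))
        p=cv2.boxPoints(q);e=p[1]-p[0];f=p[2]-p[1]
        l=e if np.hypot(*e)>np.hypot(*f) else f
        y=np.arctan2(l[1],l[0]);y=(y+np.pi/2)%np.pi-np.pi/2
        out.append((round(cx),round(cy),round(max(a,b)),round(min(a,b)),round(y,3),k[:,0].mean(0).round()))
    return out
def to(x,y,z,yaw):
    """shift needed in tool axes (units of 30 mm) and turn about tool z"""
    s=r.observe();q=s["orientation"];T=R.from_quat([q[1],q[2],q[3],q[0]])
    cur=np.arctan2(*T.as_matrix()[1::-1,0])
    D=R.from_euler('z',yaw)*R.from_euler('x',np.pi)
    rv=(T.inv()*D).as_rotvec()
    print("pos",s["ee_pos"],"yaw %.3f"%cur,"w %.4f"%s["grip_width"],"t",s["clock"])
    print("turn",rv,"shift now",T.inv().apply(np.array([x,y,z])-s["ee_pos"])/.03,"shift after turn",D.inv().apply(np.array([x,y,z])-s["ee_pos"])/.03)
E
python3 - <<'E'
from h import *
c=r.read_camera("top")
for col in("blue","red","green"):
    for q in rects(c,col,.009): print(col,q)
for q in rects(c,"wood",.02,500,(200,110,485,225)): print("tray",q)
E
```

```text
blue (424, 162, 107, 15, np.float32(-0.264), array([272., 263.]))
blue (431, 390, 109, 16, np.float32(0.222), array([177., 259.]))
blue (738, -245, 110, 25, np.float32(1.431), array([441., 133.]))
blue (677, -710, 391, 10, np.float32(-0.001), array([636., 158.]))
red (452, -58, 109, 17, np.float32(-0.127), array([364., 250.]))
red (459, -172, 109, 18, np.float32(-0.098), array([412., 248.]))
red (731, 213, 112, 26, np.float32(1.503), array([252., 137.]))
red (625, -670, 516, 11, np.float32(0.0), array([621., 180.]))
green (430, -281, 109, 16, np.float32(0.189), array([459., 260.]))
green (745, 20, 110, 25, np.float32(-1.458), array([331., 131.]))
green (616, -629, 494, 10, np.float32(-0.0), array([604., 184.]))
tray (634, 217, 163, 131, np.float32(-0.068), array([249., 175.]))
tray (642, -230, 163, 131, np.float32(-0.13), array([436., 171.]))
tray (648, 9, 163, 129, np.float32(0.111), array([336., 169.]))
```

```bash
python3 -c "
from h import *
to(.430,-.281,.11,.189)"
```

```text
pos [ 0.2298 -0.6869  0.2304] yaw 0.323 w 0.0855 t 0.15
turn [-0.0018  0.0002  0.1339] shift now [ 10.6225 -10.7073   4.0305] shift after turn [  9.0972 -12.0363   4.0125]
```

Call:
carry_out(
  deltas=[
    [[0,0,0],[0,0,0.134]],
    [[0.7,-0.93,0.1],[0,0,0]],
    [[0.7,-0.93,0.1],[0,0,0]],
    [[0.7,-0.93,0.1],[0,0,0]],
    [[0.7,-0.93,0.1],[0,0,0]],
    [[0.7,-0.93,0.1],[0,0,0]],
    [[0.7,-0.93,0.1],[0,0,0]],
    [[0.7,-0.93,0.1],[0,0,0]],
  ],
  fingers=90,
  grip_force=40,
)

```text
clock: 1.15
ee_pos: [0.3381, -0.4669, 0.21]
orientation: [-0.0, 0.996, 0.094, -0.0]
contact_force: [0.4, -0.3, -0.1]
grip_width: 0.0551
finger_force: 0.0
```

Call:
carry_out(
  deltas=[
    [[0.7,-0.93,0.5],[0,0,0]],
    [[0.7,-0.93,0.5],[0,0,0]],
    [[0.7,-0.93,0.5],[0,0,0]],
    [[0.7,-0.93,0.5],[0,0,0]],
    [[0.7,-0.93,0.5],[0,0,0]],
    [[0.7,-0.93,0.5],[0,0,0]],
    [[0,0,0.3],[0,0,0]],
    [[0,0,0],[0,0,0]],
  ],
)

```text
clock: 2.15
ee_pos: [0.4294, -0.2803, 0.1107]
orientation: [-0.0, 0.996, 0.094, -0.001]
contact_force: [0.0, 0.1, -0.3]
grip_width: 0.0554
finger_force: 0.0
```

```bash
python3 - <<'E'
from h import *
to(.430,-.281,.004,.189)
c=r.read_camera("wrist");cv2.imwrite("pics/w1.png",c["color"])
for q in rects(c,"green",.009): print(q)
E
```

```text
pos [ 0.4294 -0.2803  0.1107] yaw 0.189 w 0.0554 t 2.15
turn [-0.0005  0.0015 -0.0003] shift now [0.0203 0.0282 3.5571] shift after turn [0.015  0.0263 3.5572]
(427, -283, 112, 15, np.float32(0.189), array([323., 238.]))
```

View pics/w1.png

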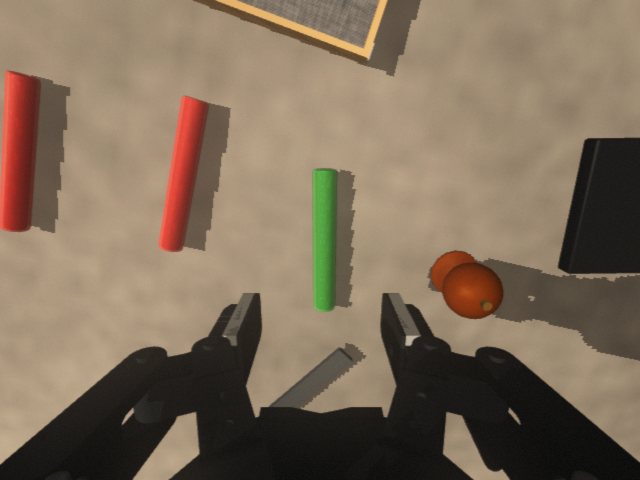

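The green rod is centred between the fingers at (323,238), and the bauble is clear at (470,285). Descending.

Call:
carry_out(
  deltas=[
    [[0,0.05,0.8],[0,0,0]],
    [[0,0,0.8],[0,0,0]],
    [[0,0,0.8],[0,0,0]],
    [[0,0,0.6],[0,0,0]],
    [[0,0,0.35],[0,0,0]],
    [[0,0,0.2],[0,0,0]],
    [[0,0,0],[0,0,0]],
  ],
)

```text
clock: 3.08
ee_pos: [0.4303, -0.2819, 0.0049]
orientation: [0.0, 0.996, 0.094, 0.0]
contact_force: [-0.4, -0.6, -0.3]
grip_width: 0.0551
finger_force: 0.0
```

Call:
carry_out(
  deltas=[
    [[0,0,0],[0,0,0]],
    [[0,0,0],[0,0,0]],
    [[0,0,0],[0,0,0]],
    [[0,0,0],[0,0,0]],
    [[0,0,0],[0,0,0]],
  ],
  fingers=255,
)

```text
clock: 3.7
ee_pos: [0.4307, -0.2817, 0.0054]
orientation: [0.0, 0.996, 0.094, 0.0]
contact_force: [-0.3, 0.1, 6.5]
grip_width: 0.0166
finger_force: 40.6
```

Call:
carry_out(
  deltas=[
    [[0,0,-0.3],[0,0,0]],
    [[0,0,-0.8],[0,0,0]],
    [[0,0,-0.9],[0,0,0]],
    [[0,0,-0.9],[0,0,0]],
    [[0,0,0],[0,0,0]],
  ],
)

```text
clock: 4.32
ee_pos: [0.4314, -0.2822, 0.0938]
orientation: [0.001, 0.996, 0.094, 0.002]
contact_force: [-0.0, 0.2, -1.6]
grip_width: 0.0168
finger_force: 39.9
```

```bash
python3 - <<'E'
from h import *
to(.648,.009,.1,.111)
c=r.read_camera("wrist");cv2.imwrite("pics/w2.png",c["color"])
E
```

```text
pos [ 0.4314 -0.2822  0.0938] yaw 0.189 w 0.0168 t 4.325
turn [ 0.0026 -0.0033  0.0778] shift now [ 8.9126 -8.1794 -0.2015] shift after turn [ 8.2496 -8.8476 -0.2076]
```

View pics/w2.png

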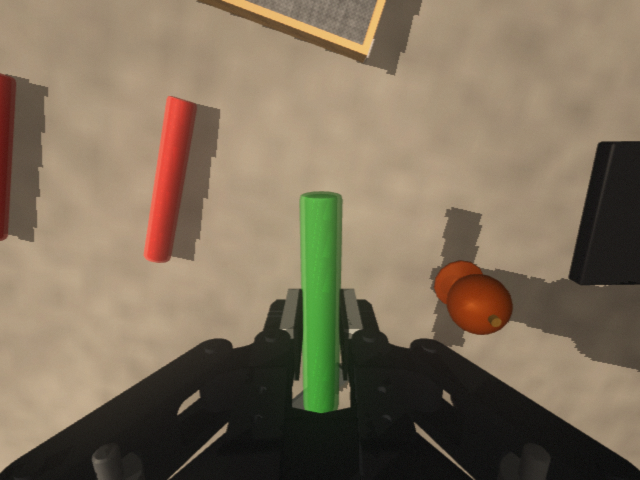

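Green is held level across its middle at (322,300). Moving it to the green tray.

Call:
carry_out(
  deltas=[
    [[0,0,0],[0,0,0.078]],
    [[0.82,-0.88,0],[0,0,0]],
    [[0.82,-0.88,0],[0,0,0]],
    [[0.82,-0.88,0],[0,0,0]],
    [[0.82,-0.88,0],[0,0,0]],
    [[0.82,-0.88,0],[0,0,0]],
    [[0.82,-0.88,0],[0,0,0]],
    [[0.82,-0.88,0],[0,0,0]],
  ],
)

```text
clock: 5.38
ee_pos: [0.5806, -0.0777, 0.0903]
orientation: [-0.0, 0.998, 0.055, -0.001]
contact_force: [1.3, -0.3, 0.6]
grip_width: 0.0166
finger_force: 39.9
```

Call:
carry_out(
  deltas=[
    [[0.82,-0.88,0],[0,0,0]],
    [[0.82,-0.88,0],[0,0,0]],
    [[0.82,-0.88,0],[0,0,0]],
    [[0,0,0.5],[0,0,0]],
    [[0,0,0.7],[0,0,0]],
    [[0,0,0.6],[0,0,0]],
    [[0,0,0],[0,0,0]],
    [[0,0,0],[0,0,0]],
  ],
)

```text
clock: 6.38
ee_pos: [0.6455, 0.0072, 0.0377]
orientation: [0.0, 0.998, 0.055, -0.0]
contact_force: [-0.0, 0.2, -0.5]
grip_width: 0.0166
finger_force: 39.8
```

```bash
python3 - <<'E'
from h import *
to(.648,.009,.0095,.111)
c=r.read_camera("wrist");cv2.imwrite("pics/w3.png",c["color"])
E
```

```text
pos [0.6455 0.0072 0.0377] yaw 0.110 w 0.0166 t 6.375
turn [ 0.0003  0.0002 -0.0013] shift now [ 0.0887 -0.05    0.9402] shift after turn [ 0.0885 -0.0497  0.9402]
```

View pics/w3.png

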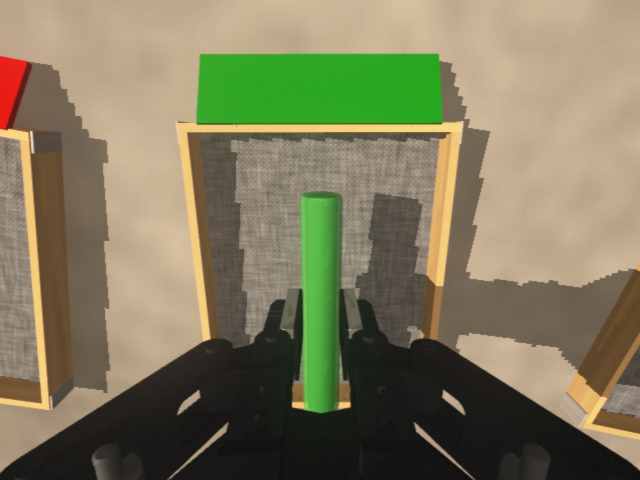

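Green sits centred over its tray, parallel to the walls at (320,300). Lowering slowly, then opening to a narrow gap.

Call:
carry_out(
  deltas=[
    [[0.09,0,0.4],[0,0,0]],
    [[0,0,0.25],[0,0,0]],
    [[0,0,0.15],[0,0,0]],
    [[0,0,0.08],[0,0,0]],
    [[0,0,0.04],[0,0,0]],
    [[0,0,0],[0,0,0]],
  ],
)

```text
clock: 7.18
ee_pos: [0.6483, 0.0084, 0.0102]
orientation: [0.0, 0.998, 0.055, 0.0]
contact_force: [0.5, -0.2, -1.0]
grip_width: 0.0166
finger_force: 39.9
```

Call:
carry_out(
  deltas=[
    [[0,0,0.03],[0,0,0]],
    [[0,0,0.02],[0,0,0]],
    [[0,0,0],[0,0,0]],
  ],
)

```text
clock: 7.55
ee_pos: [0.6486, 0.0083, 0.0095]
orientation: [-0.0, 0.998, 0.055, 0.0]
contact_force: [-1.3, -0.1, 5.4]
grip_width: 0.0168
finger_force: 40.5
```

Contact at TCP z≈9.5 mm. Releasing and going up, then to the red rod nearby.

Call:
carry_out(
  deltas=[
    [[0,0,0],[0,0,0]],
    [[0,0,0],[0,0,0]],
    [[0,0,0],[0,0,0]],
    [[0,0,-0.4],[0,0,0]],
    [[0,0,-0.8],[0,0,0]],
    [[0,0,-0.9],[0,0,0]],
    [[0,0,-0.8],[0,0,0]],
    [[0,0,0],[0,0,0]],
  ],
  fingers=130,
)

```text
clock: 8.55
ee_pos: [0.6502, 0.0083, 0.0984]
orientation: [0.0, 0.998, 0.055, 0.003]
contact_force: [-0.2, -0.6, -0.7]
grip_width: 0.0419
finger_force: 0.0
```

```bash
python3 - <<'E'
from h import *
to(.452,-.058,.1,-.127)
c=r.read_camera("wrist")
for q in rects(c,"green",.013,80): print(q)
E
```

```text
pos [0.6502 0.0083 0.0984] yaw 0.111 w 0.0419 t 8.55
turn [-0.0003 -0.0052  0.2377] shift now [-6.8109  1.4662 -0.0881] shift after turn [-6.2745  3.0287 -0.0533]
(645, 8, 114, 17, np.float32(0.111), array([320., 249.]))
(742, 18, 113, 30, np.float32(-1.461), array([321., 111.]))
```

Green lies flat in its tray. Going to red rod 1.

Call:
carry_out(
  deltas=[
    [[0,0,0],[0,0,0.119]],
    [[0,0,0],[0,0,0.119]],
    [[-0.9,0.43,0],[0,0,0]],
    [[-0.9,0.43,0],[0,0,0]],
    [[-0.9,0.43,0],[0,0,0]],
    [[-0.9,0.43,0],[0,0,0]],
    [[-0.9,0.43,0],[0,0,0]],
    [[-0.9,0.43,0],[0,0,0]],
  ],
  fingers=90,
)

```text
clock: 9.6
ee_pos: [0.4761, -0.0481, 0.095]
orientation: [0.0, 0.998, -0.063, -0.001]
contact_force: [-0.4, 0.3, 0.2]
grip_width: 0.0553
finger_force: 0.0
```

Call:
carry_out(
  deltas=[
    [[-0.88,0.44,0],[0,0,0]],
    [[0,0,0],[0,0,0]],
    [[0,0,0],[0,0,0]],
  ],
)

```text
clock: 9.98
ee_pos: [0.4511, -0.0574, 0.0955]
orientation: [-0.0, 0.998, -0.063, 0.001]
contact_force: [0.1, -0.1, -0.4]
grip_width: 0.0553
finger_force: 0.0
```

```bash
python3 - <<'E'
from h import *
c=r.read_camera("wrist")
for q in rects(c,"red",.009,80): print(q)
to(.452,-.058,.0055,-.127)
E
```

```text
(450, -60, 114, 18, np.float32(-0.123), array([323., 243.]))
(456, -174, 114, 20, np.float32(-0.099), array([486., 214.]))
pos [ 0.4516 -0.0572  0.0956] yaw -0.126 w 0.0554 t 10.025
turn [-0.0002 -0.0015  0.0006] shift now [0.0129 0.024  3.0027] shift after turn [0.0176 0.0234 3.0027]
```

Call:
carry_out(
  deltas=[
    [[0,0.05,0.8],[0,0,0]],
    [[0,0,0.8],[0,0,0]],
    [[0,0,0.7],[0,0,0]],
    [[0,0,0.4],[0,0,0]],
    [[0,0,0.2],[0,0,0]],
    [[0,0,0.1],[0,0,0]],
    [[0,0,0],[0,0,0]],
  ],
)

```text
clock: 10.9
ee_pos: [0.4501, -0.0591, 0.0059]
orientation: [0.0, 0.998, -0.064, 0.0]
contact_force: [-0.1, 0.3, -1.1]
grip_width: 0.055
finger_force: 0.0
```

Call:
carry_out(
  deltas=[
    [[0,0,0],[0,0,0]],
    [[0,0,0],[0,0,0]],
    [[0,0,0],[0,0,0]],
    [[0,0,0],[0,0,0]],
    [[0,0,0],[0,0,0]],
  ],
  fingers=255,
)

```text
clock: 11.52
ee_pos: [0.45, -0.0591, 0.0062]
orientation: [-0.0, 0.998, -0.064, 0.0]
contact_force: [-0.7, 0.4, 6.5]
grip_width: 0.0167
finger_force: 39.8
```

Call:
carry_out(
  deltas=[
    [[0,0,-0.3],[0,0,0]],
    [[0,0,-0.8],[0,0,0]],
    [[0,0,-0.9],[0,0,0]],
    [[0,0,-0.9],[0,0,0]],
    [[0,0,0],[0,0,0]],
  ],
)

```text
clock: 12.15
ee_pos: [0.4508, -0.0591, 0.0945]
orientation: [-0.0, 0.998, -0.063, 0.002]
contact_force: [-0.2, 0.2, -0.6]
grip_width: 0.0168
finger_force: 39.1
```

```bash
python3 - <<'E'
from h import *
to(.6324,.193,.0100,-.068)
E
```

```text
pos [ 0.4508 -0.0591  0.0945] yaw -0.127 w 0.0168 t 12.15
turn [-0.0002 -0.0041 -0.059 ] shift now [ 4.9272 -9.1025  2.8395] shift after turn [ 5.467  -8.7962  2.8169]
```

Call:
carry_out(
  deltas=[
    [[0,0,0],[0,0,-0.059]],
    [[0.55,-0.88,0],[0,0,0]],
    [[0.55,-0.88,0],[0,0,0]],
    [[0.55,-0.88,0],[0,0,0]],
    [[0.55,-0.88,0],[0,0,0]],
    [[0.55,-0.88,0],[0,0,0]],
    [[0.55,-0.88,0],[0,0,0]],
    [[0.55,-0.88,0],[0,0,0]],
  ],
)

```text
clock: 13.15
ee_pos: [0.577, 0.1179, 0.091]
orientation: [0.0, 0.999, -0.033, -0.001]
contact_force: [0.2, -0.8, -0.3]
grip_width: 0.0165
finger_force: 39.2
```

Call:
carry_out(
  deltas=[
    [[0.55,-0.88,0],[0,0,0]],
    [[0.55,-0.88,0],[0,0,0]],
    [[0.55,-0.88,0],[0,0,0]],
    [[0,0,0.5],[0,0,0]],
    [[0,0,0.7],[0,0,0]],
    [[0,0,0.6],[0,0,0]],
    [[0,0,0],[0,0,0]],
    [[0,0,0],[0,0,0]],
  ],
)

```text
clock: 14.15
ee_pos: [0.6324, 0.1924, 0.0386]
orientation: [0.0, 0.999, -0.034, -0.0]
contact_force: [-0.2, 1.3, -0.7]
grip_width: 0.0165
finger_force: 39.2
```

```bash
python3 - <<'E'
from h import *
to(.6324,.193,.0100,-.068)
c=r.read_camera("wrist");cv2.imwrite("pics/w4.png",c["color"])
E
```

```text
pos [0.6324 0.1924 0.0386] yaw -0.069 w 0.0165 t 14.15
turn [ 0.0003  0.0001 -0.0008] shift now [-0.0017 -0.0202  0.9543] shift after turn [-0.0017 -0.02    0.9543]
```

View pics/w4.png

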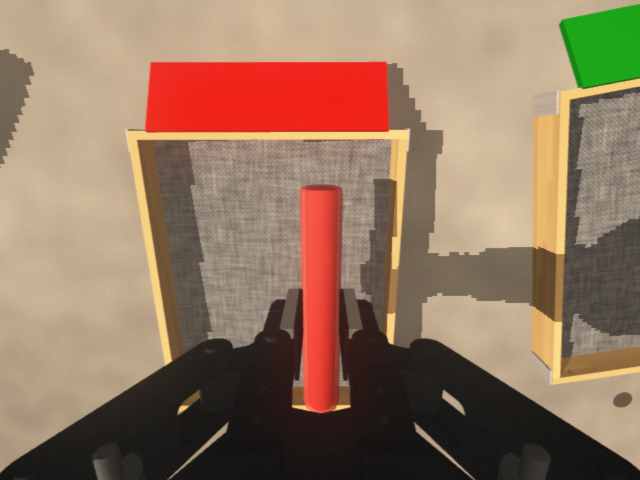

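Red 1 is over the right half of the red tray at (320,300), parallel and clear of the right wall at x≈395.

Call:
carry_out(
  deltas=[
    [[0,0,0.4],[0,0,0]],
    [[0,0,0.25],[0,0,0]],
    [[0,0,0.15],[0,0,0]],
    [[0,0,0.08],[0,0,0]],
    [[0,0,0.05],[0,0,0]],
    [[0,0,0.03],[0,0,0]],
    [[0,0,0],[0,0,0]],
  ],
)

```text
clock: 15.08
ee_pos: [0.6324, 0.193, 0.0103]
orientation: [-0.0, 0.999, -0.034, 0.0]
contact_force: [-0.5, -0.7, 2.8]
grip_width: 0.0167
finger_force: 39.5
```

Call:
carry_out(
  deltas=[
    [[0,0,0],[0,0,0]],
    [[0,0,0],[0,0,0]],
    [[0,0,0],[0,0,0]],
    [[0,0,-0.4],[0,0,0]],
    [[0,0,-0.8],[0,0,0]],
    [[0,0,-0.9],[0,0,0]],
    [[0,0,-0.8],[0,0,0]],
    [[0,0,0],[0,0,0]],
  ],
  fingers=160,
)

```text
clock: 16.08
ee_pos: [0.6343, 0.1934, 0.0996]
orientation: [-0.001, 0.999, -0.034, 0.002]
contact_force: [0.5, -0.3, 0.5]
grip_width: 0.0316
finger_force: 0.0
```

```bash
python3 - <<'E'
from h import *
to(.458,-.173,.1,-.098)
c=r.read_camera("wrist")
for q in rects(c,"red",.013,80): print(q)
E
```

```text
pos [0.6343 0.1934 0.0996] yaw -0.068 w 0.0316 t 16.075
turn [-0.0021 -0.0049  0.0297] shift now [-5.0272 12.5865 -0.0617] shift after turn [-4.6519 12.7301 -0.0122]
(632, 193, 114, 18, np.float32(-0.069), array([322., 244.]))
(728, 211, 114, 30, np.float32(1.501), array([285., 111.]))
```

Red 1 is placed. Going to red 2.

Call:
carry_out(
  deltas=[
    [[0,0,0],[0,0,0.03]],
    [[-0.36,0.98,0],[0,0,0]],
    [[-0.36,0.98,0],[0,0,0]],
    [[-0.36,0.98,0],[0,0,0]],
    [[-0.36,0.98,0],[0,0,0]],
    [[-0.36,0.98,0],[0,0,0]],
    [[-0.36,0.98,0],[0,0,0]],
    [[-0.36,0.98,0],[0,0,0]],
  ],
  fingers=90,
)

```text
clock: 17.12
ee_pos: [0.5357, -0.0053, 0.0959]
orientation: [0.0, 0.999, -0.05, -0.001]
contact_force: [-0.4, 0.2, -0.1]
grip_width: 0.0549
finger_force: 0.0
```

Call:
carry_out(
  deltas=[
    [[-0.36,0.98,0],[0,0,0]],
    [[-0.36,0.98,0],[0,0,0]],
    [[-0.36,0.98,0],[0,0,0]],
    [[-0.36,0.98,0],[0,0,0]],
    [[-0.36,0.98,0],[0,0,0]],
    [[-0.34,0.97,0],[0,0,0]],
    [[0,0,0],[0,0,0]],
    [[0,0,0],[0,0,0]],
  ],
)

```text
clock: 18.12
ee_pos: [0.4558, -0.1726, 0.0963]
orientation: [-0.0, 0.999, -0.049, -0.0]
contact_force: [0.1, 0.1, 0.4]
grip_width: 0.0551
finger_force: 0.0
```

```bash
python3 - <<'E'
from h import *
c=r.read_camera("wrist")
for q in rects(c,"red",.009,80): print(q)
to(.457,-.1735,.0062,-.098)
E
```

```text
(455, -174, 114, 18, np.float32(-0.1), array([322., 240.]))
pos [ 0.4561 -0.1722  0.0965] yaw -0.097 w 0.0556 t 18.175
turn [-0.0007  0.0007  0.001 ] shift now [0.0356 0.0432 3.0084] shift after turn [0.0337 0.0409 3.0085]
```

Call:
carry_out(
  deltas=[
    [[0,0.05,0.8],[0,0,0]],
    [[0,0,0.8],[0,0,0]],
    [[0,0,0.7],[0,0,0]],
    [[0,0,0.4],[0,0,0]],
    [[0,0,0.2],[0,0,0]],
    [[0,0,0.1],[0,0,0]],
    [[0,0,0],[0,0,0]],
  ],
)

```text
clock: 19.05
ee_pos: [0.4559, -0.1748, 0.0071]
orientation: [0.0, 0.999, -0.049, 0.0]
contact_force: [-0.5, -0.2, 0.0]
grip_width: 0.0558
finger_force: 0.0
```

Call:
carry_out(
  deltas=[
    [[0,0,0],[0,0,0]],
    [[0,0,0],[0,0,0]],
    [[0,0,0],[0,0,0]],
    [[0,0,0],[0,0,0]],
    [[0,0,0],[0,0,0]],
  ],
  fingers=255,
)

```text
clock: 19.68
ee_pos: [0.4558, -0.1749, 0.0074]
orientation: [0.0, 0.999, -0.049, 0.0]
contact_force: [-0.1, -0.2, 6.7]
grip_width: 0.0165
finger_force: 40.0
```

Call:
carry_out(
  deltas=[
    [[0,0,-0.3],[0,0,0]],
    [[0,0,-0.8],[0,0,0]],
    [[0,0,-0.9],[0,0,0]],
    [[0,0,-0.9],[0,0,0]],
    [[0,0,0],[0,0,0]],
  ],
)

```text
clock: 20.3
ee_pos: [0.4568, -0.1752, 0.0958]
orientation: [0.001, 0.999, -0.049, 0.002]
contact_force: [0.9, -0.5, -1.4]
grip_width: 0.0163
finger_force: 39.3
```

```bash
python3 - <<'E'
from h import *
to(.6356,.241,.0105,-.068)
E
```

```text
pos [ 0.4568 -0.1752  0.0958] yaw -0.098 w 0.0163 t 20.3
turn [ 0.0009 -0.004  -0.0302] shift now [  4.5597 -14.3937   2.8477] shift after turn [  5.0038 -14.2465   2.8418]
```

Call:
carry_out(
  deltas=[
    [[0,0,0],[0,0,-0.03]],
    [[0.33,-0.95,0],[0,0,0]],
    [[0.33,-0.95,0],[0,0,0]],
    [[0.33,-0.95,0],[0,0,0]],
    [[0.33,-0.95,0],[0,0,0]],
    [[0.33,-0.95,0],[0,0,0]],
    [[0.33,-0.95,0],[0,0,0]],
    [[0.33,-0.95,0],[0,0,0]],
  ],
)

```text
clock: 21.3
ee_pos: [0.5377, 0.0204, 0.0925]
orientation: [0.0, 0.999, -0.034, -0.001]
contact_force: [1.0, -0.1, -0.8]
grip_width: 0.0166
finger_force: 39.3
```

Call:
carry_out(
  deltas=[
    [[0.33,-0.95,0],[0,0,0]],
    [[0.33,-0.95,0],[0,0,0]],
    [[0.33,-0.95,0],[0,0,0]],
    [[0.33,-0.95,0],[0,0,0]],
    [[0.33,-0.95,0],[0,0,0]],
    [[0.33,-0.95,0],[0,0,0]],
    [[0.33,-0.95,0],[0,0,0]],
    [[0.35,-0.95,0],[0,0,0]],
  ],
)

```text
clock: 22.3
ee_pos: [0.6326, 0.242, 0.0919]
orientation: [0.001, 0.999, -0.034, -0.002]
contact_force: [-0.4, 0.3, -0.3]
grip_width: 0.0167
finger_force: 39.3
```

Call:
carry_out(
  deltas=[
    [[0,0,0.6],[0,0,0]],
    [[0,0,0.7],[0,0,0]],
    [[0,0,0.5],[0,0,0]],
    [[0,0,0],[0,0,0]],
    [[0,0,0],[0,0,0]],
  ],
)

```text
clock: 22.92
ee_pos: [0.6338, 0.2408, 0.04]
orientation: [0.0, 0.999, -0.035, 0.0]
contact_force: [0.0, -0.3, 0.5]
grip_width: 0.0164
finger_force: 39.3
```

```bash
python3 - <<'E'
from h import *
to(.6356,.241,.0115,-.068)
E
```

```text
pos [0.6338 0.2408 0.04  ] yaw -0.069 w 0.0164 t 22.925
turn [ 0.0002 -0.0003 -0.0011] shift now [ 0.059  -0.0095  0.9513] shift after turn [ 0.0593 -0.0093  0.9513]
```

Call:
carry_out(
  deltas=[
    [[0,0,0.4],[0,0,0]],
    [[0,0,0.25],[0,0,0]],
    [[0,0,0.15],[0,0,0]],
    [[0,0,0.08],[0,0,0]],
    [[0,0,0.05],[0,0,0]],
    [[0,0,0.03],[0,0,0]],
    [[0,0,0],[0,0,0]],
  ],
)

```text
clock: 23.8
ee_pos: [0.6336, 0.2416, 0.0115]
orientation: [-0.0, 0.999, -0.034, 0.0]
contact_force: [-0.4, -0.9, 1.9]
grip_width: 0.0164
finger_force: 39.6
```

Call:
carry_out(
  deltas=[
    [[0,0,0],[0,0,0]],
    [[0,0,0],[0,0,0]],
    [[0,0,0],[0,0,0]],
    [[0,0,-0.4],[0,0,0]],
    [[0,0,-0.8],[0,0,0]],
    [[0,0,-0.9],[0,0,0]],
    [[0,0,-0.8],[0,0,0]],
    [[0,0,0],[0,0,0]],
  ],
  fingers=160,
)

```text
clock: 24.8
ee_pos: [0.6354, 0.2421, 0.1009]
orientation: [-0.001, 0.999, -0.034, 0.002]
contact_force: [1.0, 0.5, -0.2]
grip_width: 0.0318
finger_force: 0.0
```

```bash
python3 - <<'E'
from h import *
to(.430,.389,.1,.222)
c=r.read_camera("wrist");cv2.imwrite("pics/w5.png",c["color"])
for q in rects(c,"red",.013,80): print(q)
E
```

```text
pos [0.6354 0.2421 0.1009] yaw -0.068 w 0.0318 t 24.8
turn [-0.0016 -0.0051 -0.2903] shift now [-7.1661 -4.4193  0.0064] shift after turn [-5.601  -6.2858  0.0309]
(633, 242, 115, 18, np.float32(-0.068), array([321., 244.]))
(633, 193, 112, 18, np.float32(-0.071), array([390., 239.]))
(727, 209, 114, 30, np.float32(1.501), array([361., 108.]))
```

View pics/w5.png

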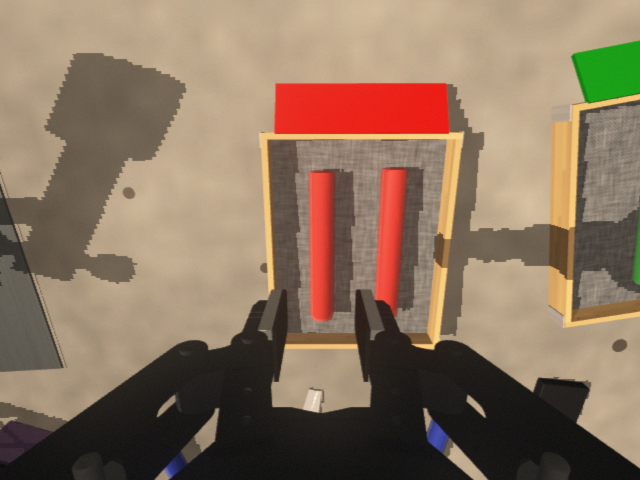

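Both reds lie side by side in the red tray at (322,245) and (390,240). Going to the far blue rod with narrower fingers, since the wire frame and tweezers are near it.

Call:
carry_out(
  deltas=[
    [[0,0,0],[0,0,-0.145]],
    [[0,0,0],[0,0,-0.145]],
    [[-0.8,-0.9,0],[0,0,0]],
    [[-0.8,-0.9,0],[0,0,0]],
    [[-0.8,-0.9,0],[0,0,0]],
    [[-0.8,-0.9,0],[0,0,0]],
    [[-0.8,-0.9,0],[0,0,0]],
    [[-0.8,-0.9,0],[0,0,0]],
  ],
  fingers=130,
)

```text
clock: 25.85
ee_pos: [0.4557, 0.368, 0.097]
orientation: [0.001, 0.994, 0.111, -0.001]
contact_force: [-1.1, 1.3, -0.5]
grip_width: 0.0419
finger_force: 0.0
```

Call:
carry_out(
  deltas=[
    [[-0.8,-0.88,0],[0,0,0]],
    [[0,0,0],[0,0,0]],
    [[0,0,0],[0,0,0]],
  ],
)

```text
clock: 26.22
ee_pos: [0.4285, 0.3876, 0.0975]
orientation: [0.001, 0.994, 0.111, -0.0]
contact_force: [-0.1, -0.3, 0.4]
grip_width: 0.0417
finger_force: 0.0
```

```bash
python3 - <<'E'
from h import *
c=r.read_camera("wrist");cv2.imwrite("pics/w6.png",c["color"])
for q in rects(c,"blue",.009,80): print(q)
to(.429,.388,.007,.222)
E
```

```text
(417, 159, 103, 23, np.float32(-0.257), array([603., 319.]))
(428, 388, 111, 13, np.float32(0.223), array([320., 241.]))
pos [0.4292 0.3872 0.0977] yaw 0.220 w 0.0417 t 26.275
turn [ 0.0012 -0.0002 -0.0019] shift now [-0.0009 -0.0324  3.0238] shift after turn [-0.0004 -0.0288  3.0238]
```

View pics/w6.png

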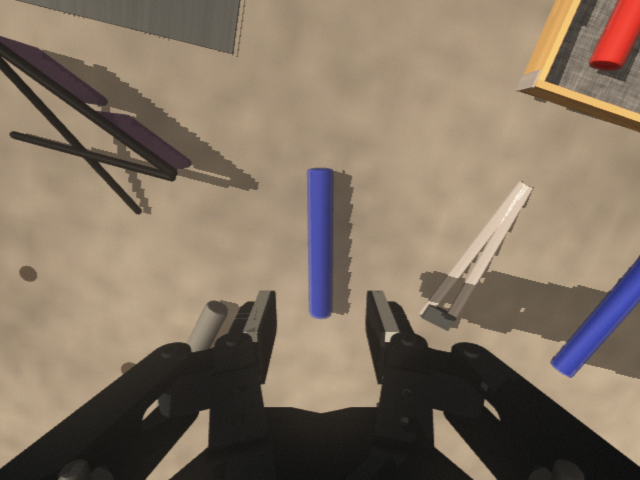

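Blue rod sits centred at (320,242). The frame (left) and tweezers (right, 430,315) are clear. Descending.

Call:
carry_out(
  deltas=[
    [[0,0,0.8],[0,0,0]],
    [[0,0,0.8],[0,0,0]],
    [[0,0,0.7],[0,0,0]],
    [[0,0,0.4],[0,0,0]],
    [[0,0,0.2],[0,0,0]],
    [[0,0,0.12],[0,0,0]],
    [[0,0,0],[0,0,0]],
  ],
)

```text
clock: 27.15
ee_pos: [0.4284, 0.3885, 0.0078]
orientation: [-0.0, 0.994, 0.111, 0.0]
contact_force: [0.1, 0.3, -0.3]
grip_width: 0.0421
finger_force: 0.0
```

Call:
carry_out(
  deltas=[
    [[0,0,0],[0,0,0]],
    [[0,0,0],[0,0,0]],
    [[0,0,0],[0,0,0]],
    [[0,0,0],[0,0,0]],
    [[0,0,0],[0,0,0]],
  ],
  fingers=255,
)

```text
clock: 27.78
ee_pos: [0.4284, 0.3887, 0.0081]
orientation: [-0.0, 0.994, 0.111, 0.0]
contact_force: [-1.1, -0.2, 5.0]
grip_width: 0.0161
finger_force: 39.5
```

Call:
carry_out(
  deltas=[
    [[0,0,-0.3],[0,0,0]],
    [[0,0,-0.8],[0,0,0]],
    [[0,0,-0.9],[0,0,0]],
    [[0,0,-0.9],[0,0,0]],
    [[0,0,-0.3],[0,0,0]],
    [[0,0,0],[0,0,0]],
  ],
)

```text
clock: 28.52
ee_pos: [0.4282, 0.3885, 0.1038]
orientation: [-0.0, 0.994, 0.111, 0.0]
contact_force: [0.7, 0.4, -0.2]
grip_width: 0.0162
finger_force: 39.2
```

```bash
python3 - <<'E'
from h import *
to(.639,-.254,.04,-.13)
E
```

```text
pos [0.4282 0.3885 0.1038] yaw 0.222 w 0.0162 t 28.525
turn [-0.0006 -0.0005  0.3519] shift now [ 2.1394 22.4396  2.1168] shift after turn [ 9.7445 20.3253  2.126 ]
```

Call:
carry_out(
  deltas=[
    [[0,0,0],[0,0,0.176]],
    [[0,0,0],[0,0,0.176]],
    [[0.46,0.97,0],[0,0,0]],
    [[0.46,0.97,0],[0,0,0]],
    [[0.46,0.97,0],[0,0,0]],
    [[0.46,0.97,0],[0,0,0]],
    [[0.46,0.97,0],[0,0,0]],
    [[0.46,0.97,0],[0,0,0]],
  ],
)

```text
clock: 29.52
ee_pos: [0.487, 0.2031, 0.1022]
orientation: [0.001, 0.998, -0.065, -0.001]
contact_force: [0.2, -0.6, -1.0]
grip_width: 0.0166
finger_force: 39.2
```

Call:
carry_out(
  deltas=[
    [[0.46,0.97,0],[0,0,0]],
    [[0.46,0.97,0],[0,0,0]],
    [[0.46,0.97,0],[0,0,0]],
    [[0.46,0.97,0],[0,0,0]],
    [[0.46,0.97,0],[0,0,0]],
    [[0.46,0.97,0],[0,0,0]],
    [[0.46,0.97,0],[0,0,0]],
    [[0.46,0.97,0],[0,0,0]],
  ],
)

```text
clock: 30.52
ee_pos: [0.5661, -0.0416, 0.102]
orientation: [0.0, 0.998, -0.065, -0.001]
contact_force: [-0.3, -1.5, -0.7]
grip_width: 0.0162
finger_force: 39.2
```

Call:
carry_out(
  deltas=[
    [[0.46,0.97,0],[0,0,0]],
    [[0.46,0.97,0],[0,0,0]],
    [[0.46,0.97,0],[0,0,0]],
    [[0.46,0.97,0],[0,0,0]],
    [[0.46,0.97,0],[0,0,0]],
    [[0.46,0.97,0],[0,0,0]],
    [[0.5,0.96,0],[0,0,0]],
    [[0,0,0],[0,0,0]],
  ],
)

```text
clock: 31.52
ee_pos: [0.6367, -0.2591, 0.102]
orientation: [0.001, 0.998, -0.067, -0.001]
contact_force: [0.2, 0.8, -0.8]
grip_width: 0.0167
finger_force: 39.2
```

```bash
python3 - <<'E'
from h import *
to(.639,-.254,.04,-.13)
E
```

```text
pos [ 0.6367 -0.2591  0.102 ] yaw -0.135 w 0.0167 t 31.525
turn [ 0.0024  0.0009 -0.0047] shift now [ 0.0543 -0.183   2.0674] shift after turn [ 0.0532 -0.1778  2.0678]
```

Call:
carry_out(
  deltas=[
    [[0,0,0.6],[0,0,0]],
    [[0,0,0.8],[0,0,0]],
    [[0,0,0.5],[0,0,0]],
    [[0,0,0],[0,0,0]],
    [[0,0,0],[0,0,0]],
  ],
)

```text
clock: 32.15
ee_pos: [0.6377, -0.2548, 0.0467]
orientation: [0.0, 0.998, -0.065, 0.0]
contact_force: [-0.9, -0.4, 0.3]
grip_width: 0.0165
finger_force: 39.2
```

```bash
python3 - <<'E'
from h import *
to(.639,-.254,.0122,-.13)
c=r.read_camera("wrist");cv2.imwrite("pics/w7.png",c["color"])
E
```

```text
pos [ 0.6377 -0.2548  0.0467] yaw -0.130 w 0.0165 t 32.15
turn [ 0.0001 -0.0004  0.0002] shift now [ 0.038  -0.0337  1.1489] shift after turn [ 0.0384 -0.0336  1.1489]
```

View pics/w7.png

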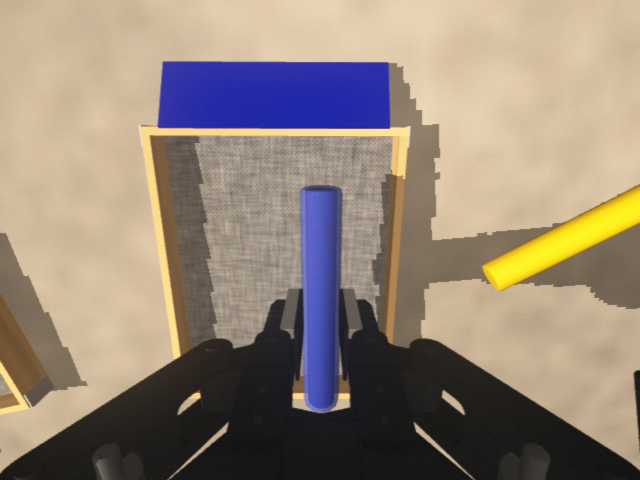

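Blue is held over the right half of the blue tray at (320,300), parallel to and clear of the right wall at x≈395.

Call:
carry_out(
  deltas=[
    [[0,-0.03,0.5],[0,0,0]],
    [[0,0,0.3],[0,0,0]],
    [[0,0,0.17],[0,0,0]],
    [[0,0,0.08],[0,0,0]],
    [[0,0,0.05],[0,0,0]],
    [[0,0,0.03],[0,0,0]],
    [[0,0,0],[0,0,0]],
  ],
)

```text
clock: 33.08
ee_pos: [0.6376, -0.2542, 0.0127]
orientation: [0.0, 0.998, -0.065, 0.0]
contact_force: [0.0, -0.5, 0.3]
grip_width: 0.0163
finger_force: 39.3
```

Call:
carry_out(
  deltas=[
    [[0,0,0.03],[0,0,0]],
    [[0,0,0],[0,0,0]],
  ],
)

```text
clock: 33.33
ee_pos: [0.6378, -0.2543, 0.0122]
orientation: [0.0, 0.998, -0.065, 0.0]
contact_force: [-0.4, -0.5, 3.4]
grip_width: 0.0165
finger_force: 39.6
```

Call:
carry_out(
  deltas=[
    [[0,0,0],[0,0,0]],
    [[0,0,0],[0,0,0]],
    [[0,0,0],[0,0,0]],
    [[0,0,-0.4],[0,0,0]],
    [[0,0,-0.8],[0,0,0]],
    [[0,0,-0.9],[0,0,0]],
    [[0,0,-0.8],[0,0,0]],
    [[0,0,0],[0,0,0]],
  ],
  fingers=160,
)

```text
clock: 34.33
ee_pos: [0.6393, -0.2551, 0.1016]
orientation: [0.001, 0.998, -0.065, 0.003]
contact_force: [-0.7, 0.5, 0.2]
grip_width: 0.0317
finger_force: 0.0
```

```bash
python3 - <<'E'
from h import *
to(.422,.161,.1,-.262)
c=r.read_camera("wrist")
for q in rects(c,"blue",.013,80): print(q)
E
```

```text
pos [ 0.6393 -0.2551  0.1016] yaw -0.130 w 0.0317 t 34.325
turn [ 0.0009 -0.0053  0.1317] shift now [ -8.9858 -12.8097  -0.0112] shift after turn [-10.5898 -11.5189   0.0521]
(637, -254, 111, 14, np.float32(-0.141), array([319., 244.]))
(735, -245, 113, 29, np.float32(1.439), array([286., 109.]))
```

Call:
carry_out(
  deltas=[
    [[0,0,0],[0,0,0.132]],
    [[-0.88,-0.96,0],[0,0,0]],
    [[-0.88,-0.96,0],[0,0,0]],
    [[-0.88,-0.96,0],[0,0,0]],
    [[-0.88,-0.96,0],[0,0,0]],
    [[-0.88,-0.96,0],[0,0,0]],
    [[-0.88,-0.96,0],[0,0,0]],
    [[-0.88,-0.96,0],[0,0,0]],
  ],
  fingers=130,
)

```text
clock: 35.38
ee_pos: [0.5099, -0.0104, 0.0979]
orientation: [0.0, 0.991, -0.131, -0.001]
contact_force: [0.6, -0.0, -0.3]
grip_width: 0.0421
finger_force: 0.0
```

Call:
carry_out(
  deltas=[
    [[-0.88,-0.96,0],[0,0,0]],
    [[-0.88,-0.96,0],[0,0,0]],
    [[-0.88,-0.96,0],[0,0,0]],
    [[-0.88,-0.96,0],[0,0,0]],
    [[-0.88,-0.96,0],[0,0,0]],
    [[0,0,0],[0,0,0]],
    [[0,0,0],[0,0,0]],
    [[0,0,0],[0,0,0]],
  ],
)

```text
clock: 36.38
ee_pos: [0.4216, 0.1604, 0.0986]
orientation: [0.0, 0.991, -0.132, 0.0]
contact_force: [0.3, -0.4, 0.3]
grip_width: 0.042
finger_force: 0.0
```

```bash
python3 - <<'E'
from h import *
c=r.read_camera("wrist");cv2.imwrite("pics/w8.png",c["color"])
for q in rects(c,"blue",.009,80): print(q)
to(.422,.161,.0078,-.262)
E
```

```text
(420, 161, 111, 13, np.float32(-0.261), array([320., 242.]))
pos [0.4217 0.1604 0.0986] yaw -0.265 w 0.0419 t 36.425
turn [ 0.0006 -0.0003 -0.0027] shift now [ 0.005  -0.0229  3.0265] shift after turn [ 0.006  -0.0211  3.0265]
```

View pics/w8.png

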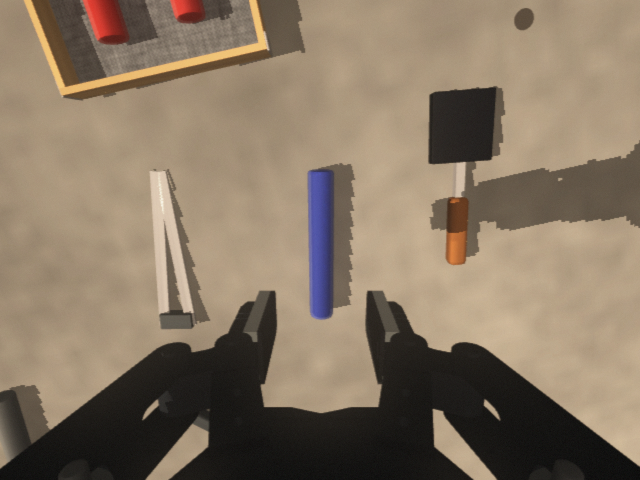

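The second blue rod is centred at (320,242). The tweezers (175,320) and paddle (457,230) are clear.

Call:
carry_out(
  deltas=[
    [[0,-0.02,0.8],[0,0,0]],
    [[0,0,0.8],[0,0,0]],
    [[0,0,0.7],[0,0,0]],
    [[0,0,0.4],[0,0,0]],
    [[0,0,0.2],[0,0,0]],
    [[0,0,0.14],[0,0,0]],
    [[0,0,0],[0,0,0]],
  ],
)

```text
clock: 37.3
ee_pos: [0.4214, 0.1624, 0.0076]
orientation: [-0.0, 0.991, -0.131, 0.0]
contact_force: [0.4, -0.0, -0.1]
grip_width: 0.0417
finger_force: 0.0
```

Call:
carry_out(
  deltas=[
    [[0,0,0],[0,0,0]],
    [[0,0,0],[0,0,0]],
    [[0,0,0],[0,0,0]],
    [[0,0,0],[0,0,0]],
    [[0,0,0],[0,0,0]],
  ],
  fingers=255,
)

```text
clock: 37.92
ee_pos: [0.4215, 0.1625, 0.008]
orientation: [-0.0, 0.991, -0.131, 0.0]
contact_force: [-0.5, -0.3, 6.0]
grip_width: 0.0164
finger_force: 39.4
```

Call:
carry_out(
  deltas=[
    [[0,0,-0.3],[0,0,0]],
    [[0,0,-0.8],[0,0,0]],
    [[0,0,-0.9],[0,0,0]],
    [[0,0,-0.9],[0,0,0]],
    [[0,0,-0.3],[0,0,0]],
    [[0,0,0],[0,0,0]],
  ],
)

```text
clock: 38.67
ee_pos: [0.4214, 0.1626, 0.1039]
orientation: [-0.0, 0.991, -0.13, 0.0]
contact_force: [1.0, -0.7, -1.2]
grip_width: 0.0165
finger_force: 39.2
```

```bash
python3 - <<'E'
from h import *
to(.644,-.206,.04,-.135)
E
```

```text
pos [0.4214 0.1626 0.1039] yaw -0.262 w 0.0165 t 38.675
turn [-0.0007 -0.0009 -0.1267] shift now [10.3438  9.9504  2.1295] shift after turn [ 9.0057 11.1762  2.1284]
```

Call:
carry_out(
  deltas=[
    [[0,0,0],[0,0,-0.127]],
    [[0.75,0.93,0],[0,0,0]],
    [[0.75,0.93,0],[0,0,0]],
    [[0.75,0.93,0],[0,0,0]],
    [[0.75,0.93,0],[0,0,0]],
    [[0.75,0.93,0],[0,0,0]],
    [[0.75,0.93,0],[0,0,0]],
    [[0.75,0.93,0],[0,0,0]],
  ],
)

```text
clock: 39.67
ee_pos: [0.5507, -0.0534, 0.102]
orientation: [-0.0, 0.998, -0.068, -0.001]
contact_force: [-0.8, -0.6, 0.2]
grip_width: 0.0165
finger_force: 39.2
```

Call:
carry_out(
  deltas=[
    [[0.75,0.93,0],[0,0,0]],
    [[0.75,0.93,0],[0,0,0]],
    [[0.75,0.93,0],[0,0,0]],
    [[0.75,0.93,0],[0,0,0]],
    [[0.75,0.94,0],[0,0,0]],
    [[0,0,0],[0,0,0]],
    [[0,0,0.5],[0,0,0]],
    [[0,0,0.7],[0,0,0]],
  ],
)

```text
clock: 40.67
ee_pos: [0.6429, -0.2041, 0.0657]
orientation: [-0.001, 0.998, -0.067, -0.001]
contact_force: [0.2, 0.4, 0.3]
grip_width: 0.0164
finger_force: 39.2
```

Call:
carry_out(
  deltas=[
    [[0,0,0.5],[0,0,0]],
    [[0,0,0.2],[0,0,0]],
    [[0,0,0],[0,0,0]],
  ],
)

```text
clock: 41.05
ee_pos: [0.6433, -0.2058, 0.0458]
orientation: [-0.0, 0.998, -0.067, -0.001]
contact_force: [0.1, 0.3, -0.2]
grip_width: 0.0165
finger_force: 39.2
```

```bash
python3 - <<'E'
from h import *
to(.644,-.206,.0121,-.135)
E
```

```text
pos [ 0.6433 -0.2058  0.0458] yaw -0.135 w 0.0165 t 41.05
turn [-0.0001  0.0011  0.0001] shift now [0.0249 0.0042 1.1234] shift after turn [0.0236 0.0041 1.1234]
```

Call:
carry_out(
  deltas=[
    [[0,0,0.5],[0,0,0]],
    [[0,0,0.3],[0,0,0]],
    [[0,0,0.15],[0,0,0]],
    [[0,0,0.08],[0,0,0]],
    [[0,0,0.05],[0,0,0]],
    [[0,0,0.03],[0,0,0]],
    [[0,0,0],[0,0,0]],
  ],
)

```text
clock: 41.92
ee_pos: [0.6438, -0.2062, 0.0134]
orientation: [0.0, 0.998, -0.068, 0.0]
contact_force: [0.2, -0.7, -0.3]
grip_width: 0.0165
finger_force: 39.2
```

Call:
carry_out(
  deltas=[
    [[0,0,0.03],[0,0,0]],
    [[0,0,0.02],[0,0,0]],
    [[0,0,0],[0,0,0]],
  ],
)

```text
clock: 42.3
ee_pos: [0.6438, -0.2062, 0.0121]
orientation: [-0.0, 0.998, -0.068, 0.0]
contact_force: [-1.1, -0.0, 3.3]
grip_width: 0.0166
finger_force: 39.7
```

Call:
carry_out(
  deltas=[
    [[0,0,0],[0,0,0]],
    [[0,0,0],[0,0,0]],
    [[0,0,0],[0,0,0]],
    [[0,0,-0.4],[0,0,0]],
    [[0,0,-0.8],[0,0,0]],
    [[0,0,-0.9],[0,0,0]],
    [[0,0,-0.9],[0,0,0]],
    [[0,0,-0.9],[0,0,0]],
  ],
  fingers=160,
)

```text
clock: 43.3
ee_pos: [0.6438, -0.2062, 0.1305]
orientation: [0.0, 0.998, -0.068, 0.0]
contact_force: [0.2, 0.8, -0.5]
grip_width: 0.0317
finger_force: 0.0
```

Call:
carry_out(
  deltas=[
    [[-0.9,0,-0.9],[0,0,0]],
    [[-0.9,0,-0.9],[0,0,0]],
    [[-0.9,0,-0.5],[0,0,0]],
    [[-0.8,0,0],[0,0,0]],
    [[-0.8,0,0],[0,0,0]],
    [[0,0,0],[0,0,0]],
    [[0,0,0],[0,0,0]],
  ],
)

```text
clock: 44.18
ee_pos: [0.5172, -0.1889, 0.1984]
orientation: [0.0, 0.998, -0.067, 0.001]
contact_force: [-0.3, 0.4, 1.5]
grip_width: 0.0315
finger_force: 0.0
```

```bash
python3 - <<'E'
from h import *
c=r.read_camera("wrist");cv2.imwrite("pics/w9.png",c["color"])
t=r.read_camera("top");cv2.imwrite("pics/t9.png",t["color"])
E
```

```text
(no output)
```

View pics/t9.png

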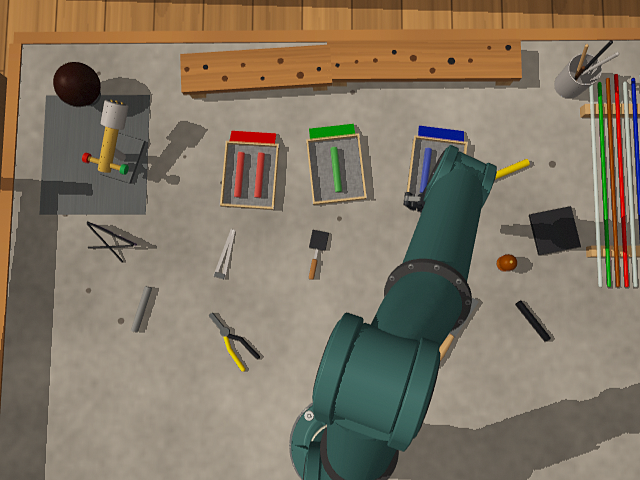

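View pics/w9.png

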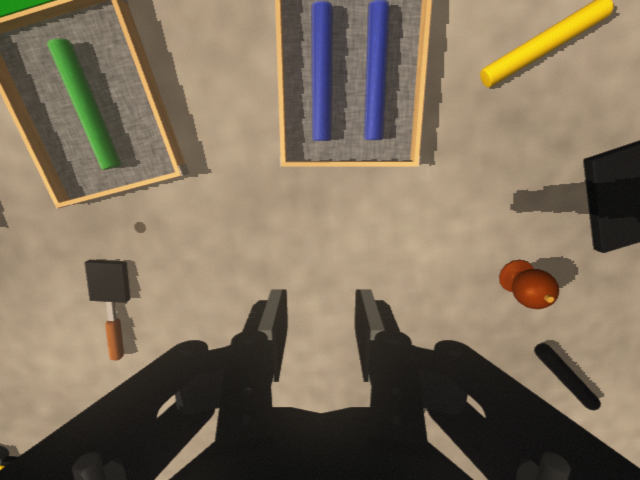

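All five rods lie flat and lengthwise in their trays: blues at (321,70) and (376,70) in the wrist view, reds (240,175) and (260,175) and green (337,170) from the top. The bauble is still at (507,262), as at the start.

```bash
python3 -c "
from bench import r
print(r.sign_off())"
```

```text
the job is handed in; nothing more can be done
None
```

All five rod ends lie flat and lengthwise in the trays of their own colour, same-colour pairs side by side, with the bauble still standing in place; the job was handed in at about 44 s of the 120 s limit.

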